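# Hold a thermometer case in the labelling corner

### The job

Pull the thermometer case up out of its slot in the upright holder, leaving the pen in the other slot, and stand it upright on the base of the labelling corner. Press it gently into the corner until its broad face lies flat against the back fence and its narrow edge flat against the side fence, and finish while still gripping it and pressing it square against both fences, ready for a label; do not let go. Leave everything else on the worktop where it is.

Things in the scene. Friction and masses are not known exactly. Their poses are not given: they have to be found in the camera images.
- case: pale rigid plastic bar 132 mm long, 24 broad, 15 thick, about 40 g. y axis along its length (up at the start), x across its breadth, z through its thickness; origin in the middle of one broad face. It starts upright on the floor of the holder's larger slot, its top 60 mm above the holder, broad faces toward the holder's +x and -x, with some 2 mm of play all round
- case_center (a point): the middle of the thermometer case: 66 mm from either end, 12 mm from either narrow edge, 7.5 mm from either broad face
- holder: white slotted block, fixed, 60 (x) x 130 (y) x 80 (z) mm over its grey foot rim. Origin: centre of its underside; z up; turned about z by up to 0.45 rad. Two slots from above, floors 8 mm over the worktop: the case's, 29 mm along y by 20 mm along x, centred at y = -34 mm; and a smaller square one for a pen, 16 mm wide, at y = +41 mm
- slot_mouth (a point): centre of the mouth of the case's slot, in the top face of the holder (80 mm above the worktop)
- slot_pen: white ballpoint pen, 145 mm long, 11 mm thick, standing loose in the smaller slot, its upper end about 153 mm above the worktop; it stays there. Origin: near the middle of its length; its y axis runs along it, up
- corner: labelling corner, a fixed jig: grey base plate 120 x 120 x 8 mm with two rigid upright aluminium fences 8 mm thick, at right angles. Origin: centre of the base's underside; z up; turned about z by up to 0.45 rad. Back fence on its +x side, side fence on its +y side; open toward -x, -y and above. Fence tops are 88 mm over the worktop, so an upright case stands 52 mm out above them
- back_fence: back fence of the labelling corner, an aluminium plate 100 mm long: its inner face is the plane x = +40 mm of the labelling corner, from y = -63 to +37 mm. Origin and axes are those of the labelling corner
- side_fence: side fence of the labelling corner, an aluminium plate 84 mm long: its inner face is the plane y = +40 mm of the labelling corner, from x = -48 to +36 mm. Origin and axes are those of the labelling corner. A case dragged along one fence under load may stick or turn in the jaws; 3 to 5 N on each is plenty
- inner_corner (a point): where the inner faces of both fences and the top of the base plate meet (40, 40, 8 mm in the labelling corner's frame). With the case seated its middle is 7.5 mm from it toward -x, 12 mm toward -y and 66 mm up
- blister: bystander: blister strip of tablets, 42 x 95 x 8 mm, lying flat
- bottle: bystander: white screw-cap bottle, 48 mm across, 76 mm tall
- stapler: bystander: desk stapler 135 x 34 x 50 mm
- carton: bystander: medicine carton 61 x 105 x 28 mm, lying flat
- stamp: bystander: round wooden rubber stamp, 40 mm across, 60 mm tall
- ink: bystander: flat tin ink pad 82 x 112 x 13 mm
- tall_bottle: bystander: slim brown screw-cap bottle, 44 mm across, 100 mm tall
- carton_f: bystander: medicine carton 66 x 105 x 22 mm, lying flat
Not all that is in view belongs to the job. Of the things that look like the case, the larger one is meant.

How it is judged (in metres and radians):
On the way:
1. the thermometer case is pulled clear of the holder, held by the fingers (z of case_center in the frame of holder above 0.15 m and contact force between case and the fingers above 1 N and contact force between case and holder below 0.05 N), for 0.1 s.
At the end, for the whole second after the job is handed in: Case upright on the base (foot within 4 mm), broad face on the back fence, narrow edge on the side fence (square within 0.07 rad, within 4 mm of seated), pressed on each fence with over 1 N, gripped by the fingers with over 2 N, at rest; the pen still in its slot (contact force between case and back_fence above 1 N and contact force between case and side_fence above 1 N and contact force between case and the fingers above 2 N and angle between the y axis of case and the z axis of corner, either way round below 0.07 rad and angle between the z axis of case and the x axis of corner, either way round below 0.07 rad and z of case_center in the frame of corner between 0.07 and 0.079 m and x of case_center in the frame of corner above 0.029 m and y of case_center in the frame of corner above 0.024 m and linear speed of case below 0.02 m/s and z of slot_pen in the frame of holder below 0.095 m); the arm keeps its last pose, push and grip.
It fails at once if the case is rammed or crushed against a fence (over 40 N) (contact force between case and back_fence above 40 N or contact force between case and side_fence above 40 N).
It fails at once if the pen is pulled up out of its slot (z of slot_pen in the frame of holder above 0.11 m).
It fails at once if a bystander is pushed more than 30 mm from its place (distance of any of blister, bottle, stapler, carton, stamp, ink, tall_bottle, carton_f from where it was at the start of the episode above 0.03 m).
It also fails if it takes over 61 s, if anything falls off the work surface, if the arm or the gripper's body presses on something with over 40 N, if the wrist force passes 120 N, or if a joint passes its speed limit or range.

### The arm

A 6-joint arm with a two-finger parallel gripper is mounted at the origin on a cart in front of the work surface, level with it; the furniture and walls round the work are solid. World frame = base frame: x ahead of the robot, y to its left, z up, the work surface at z = 0. Lengths are in mm, angles in rad, forces in N, time in s.
With the tool pointing down it reaches from about 275 to 1000 mm from the base axis. Payload 8.4 kg.
Tool frame: the origin (TCP) lies between the finger pads; the fingertips stand r.finger_overhang ahead of it and the grasp point (between the pads) is the TCP (r.finger_overhang is the distance from the TCP to the fingertips, in mm); z points along the fingers, y is the line along which they close (so a half turn about z gives the same grasp; the last joint's range is limited). The gripper opens to 85 mm and grips with 20 to 120 N. Pads are 22 mm wide; open, the fingers measure 114 mm over their backs; the gripper's body (76 mm by 85 mm) begins 54 mm behind the grasp point. The pads swing forward as they close: fully open they stand 13 mm farther back than shut.
Start: joints at [-1.335, 0.353, 1.633, -0, 1.155, -0.002], TCP at [147.227, -607.415, 250.281] pointing down, gripper open.
Joint ranges: [-2.63, 2.63], [-0.92, 2.1], [0.06, 2.66], [-1.3, 4.44], [0, 2.69], [-3.02, 3.02]. Speed limits (rad/s): [2.22, 2.22, 2.79, 3.14, 3.14, 3.14].

### API

Orientations are given as [roll, pitch, yaw] about the fixed x, y, z axes, in that order (R = Rz(yaw) Ry(pitch) Rx(roll)).
In Python, from rig import r, cams, sign_off gives the robot as it stands.
- The arm moves only by the shell command python3 -m crank 'ROWS' [FORCE]. ROWS is JSON, a list of rows, each a list of 7 numbers: the shift along the tool's x, y, z in m, then the turn, a rotation vector about the tool's x, y, z in rad, then the closure, from 0 (fully open) to 1 (shut). In form: [[dx, dy, dz, ax, ay, az, gripper], ...]. A call has 1 to 5 rows; each row is the pose to reach, as a shift and turn from the pose commanded when the call began, along the tool's axes at that moment; what a row does not reach only later rows make up. A row lasts 1/10 s, in which the tool goes at most 50 mm and 8.59 degrees, less where a joint would pass 70% of its speed; a pose out of reach is approached as far as the arm can. A call with a gripper value outside its range is refused whole. The fingers move at their own pace and stop on an object; FORCE is the grip in N (left out, the last holds). Time passes only in rows, so rows that repeat a pose let the fingers close. It gives the time, the measured TCP pose, the force, the opening and the grip force at its end, in the units of the state.
- r.sense(): the state, without advancing time (a new reading comes with each control period).
- cams.grab_frame(name): name is "scene" or "top" or "wrist"; returns a dict with "image" (400x640x3 uint8, red, green, blue), "fx", "fy", "cx", "cy" (pixels), "position" and "orientation" of the camera in the world. Camera axes: x right, y down, z forward; pixel columns grow to the right and rows downward; lengths in mm; the calibration is good to about 2 mm. The wrist camera is an equidistant fisheye: a pixel r from the principal point sees the ray r / f radians off the axis. A picture is of the moment at which its call begins. There is no depth.
- sign_off(): hands the job in; it is judged then, once.
The state is a dict: "clock": time; "qpos": joint angles; "qvel": joint speeds; "joint_efforts": joint torques, N m; "eef_pos": TCP position; "tcp_rot": TCP orientation; "contact_force": force on the tool from outside, world axes, zero at the start; "wrist_torque": the same for the moment, N m; "opening": opening from 0.0 (shut) to 1.0 (fully open); "grasp_force": force on a finger pad.
Only numpy, scipy, OpenCV 4.12 (cv2) and the standard library are available. Lean on these libraries where they do the work, as an engineer would, in place of code of your own. Each camera call takes 0.05 s, during which the arm holds its last target. There are 200 camera calls.

## Working session

There is one attempt and no reset: what is moved stays moved. The work goes in short steps, Python scripts to look and compute and a shell command to move; the robot and the scene stay as the last step left them, time stands still between calls to the robot, and variables do not carry over. Pictures are saved under pics/ and viewed, at most 10 in all, crops included, and the job is handed in when it is done.

```bash
mkdir -p pics; ls; python3 - <<'E'
from rig import r,cams
import cv2,numpy as np
for n in("scene","top"):
    f=cams.grab_frame(n); cv2.imwrite(f"pics/{n}0.png",f["image"][:,:,::-1]); print(n,{k:np.round(v,4).tolist() for k,v in f.items() if k!="image"})
print(r.sense(), r.finger_overhang)
E
```

```text
pics
scene {'fx': 385.0647, 'fy': 385.0647, 'cx': 316.489, 'cy': 197.2504, 'position': [-186.3705, 796.8018, 585.6515], 'orientation': [-1.9996, -0.0136, -2.4411]}
top {'fx': 362.7117, 'fy': 362.7117, 'cx': 316.9397, 'cy': 201.3337, 'position': [423.1465, -33.0107, 1202.5525], 'orientation': [-3.0378, -0.0116, -1.5553]}
{'clock': 0.1, 'qpos': array([-1.33541474e+00,  3.53599217e-01,  1.63401536e+00, -1.75800058e-05,
        1.15520954e+00, -2.40845746e-03]), 'qvel': array([-0.00110447, -0.00358497, -0.00063787,  0.00015726, -0.00024498,
       -0.00024978]), 'joint_efforts': array([-6.20544815e-04, -6.06356192e+01, -3.42821038e+01,  2.79098037e-05,
        3.92645539e-03,  1.09309187e-05]), 'eef_pos': array([ 147.12282929, -607.04394092,  249.64304879]), 'tcp_rot': array([-3.14036116e+00,  1.31088702e-05,  2.37797158e-01]), 'contact_force': array([ 0.59463413, -0.3083095 , -0.70686218]), 'wrist_torque': array([-0.04401352, -0.02191805,  0.02097553]), 'grasp_force': 0.0, 'opening': 1.00195130763028} 19.0
```

View pics/scene0.png

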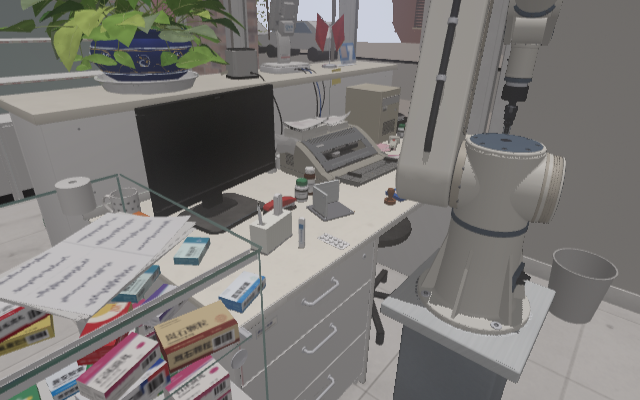

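View pics/top0.png

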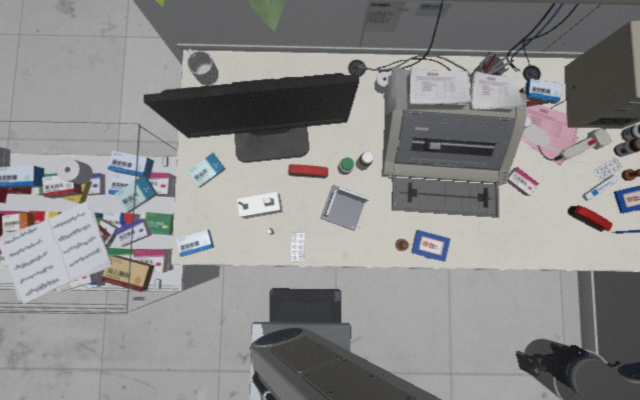

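The scene view shows the holder at (270,230) with two upright things in it at (261,215) and (278,205). A loose upright object stands at (301,233), and the corner is at (330,200). In the top view the holder is at (259,204), the corner at (345,207) and the loose object at (270,231). I'll crop in close to choose between them.

```bash
python3 - <<'E'
import cv2,numpy as np
s=cv2.imread("pics/scene0.png")[180:260,235:365]; t=cv2.imread("pics/top0.png")[180:245,230:375]
s=cv2.resize(s,None,fx=4.6,fy=4.6,interpolation=cv2.INTER_CUBIC); t=cv2.resize(t,None,fx=5.5,fy=5.5,interpolation=cv2.INTER_CUBIC)
cv2.imwrite("pics/s1.png",s);cv2.imwrite("pics/t1.png",t);print(s.shape,t.shape)
E
```

```text
(368, 598, 3) (358, 798, 3)
```

View pics/s1.png

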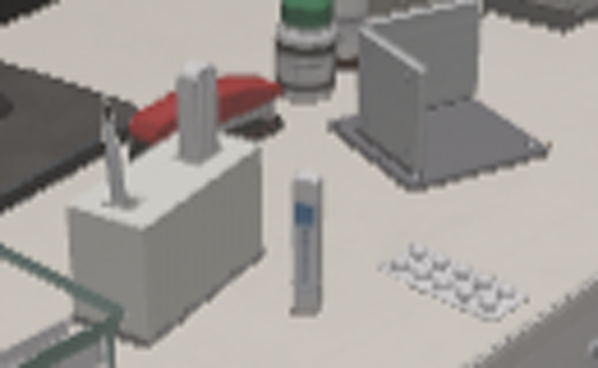

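View pics/t1.png

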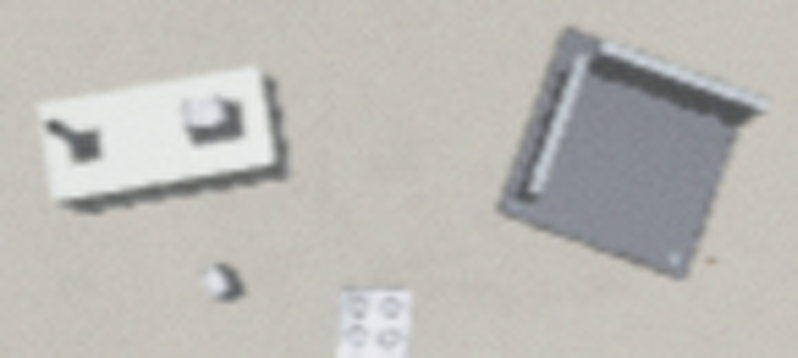

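The case is the tall plain bar in the holder's larger slot: scene (278,205), top (268,200). The others that could be mistaken for it are the shorter loose bar with a blue mark at scene (301,233) and the pen at scene (261,215). Next I'll fit the poses.

```bash
cat > h.py <<'E'
import numpy as np,cv2
from scipy.spatial.transform import Rotation as R
from scipy.optimize import least_squares
TOP=dict(f=362.7117,cx=316.9397,cy=201.3337,p=np.array([423.1465,-33.0107,1202.5525]),o=[-3.0378,-.0116,-1.5553])
SC=dict(f=385.0647,cx=316.489,cy=197.2504,p=np.array([-186.3705,796.8018,585.6515]),o=[-1.9996,-.0136,-2.4411])
def unproj(c,uv,z):
    d=R.from_euler('xyz',c['o']).apply([(uv[0]-c['cx'])/c['f'],(uv[1]-c['cy'])/c['f'],1])
    return c['p']+d*(z-c['p'][2])/d[2]
def proj(c,P):
    q=R.from_euler('xyz',c['o']).inv().apply(np.atleast_2d(P)-c['p'])
    return np.c_[c['cx']+c['f']*q[:,0]/q[:,2],c['cy']+c['f']*q[:,1]/q[:,2]]
def pose(p,L):  # p = x,y,yaw
    L=np.atleast_2d(np.array(L,float)); c,s=np.cos(p[2]),np.sin(p[2])
    return np.c_[p[0]+c*L[:,0]-s*L[:,1],p[1]+s*L[:,0]+c*L[:,1],L[:,2]]
E
python3 - <<'E'
from h import *
t=lambda u,v:((u+.5)/5.5-.5+230,(v+.5)/5.5-.5+180)
s=lambda u,v:((u+.5)/4.6-.5+235,(v+.5)/4.6-.5+180)
H=[t(40,105),t(260,67),t(277,163),t(55,203)]
W=[unproj(TOP,a,80) for a in H]; print(np.round(W),[np.linalg.norm(W[i]-W[i-1]).round() for i in range(4)])
c=np.mean(W,0);print("holder c",c, "yaw",[np.arctan2(-(a-b)[0],(a-b)[1]) for a,b in((W[0],W[1]),(W[3],W[2]))])
print("scene top corners",[np.round(unproj(SC,s(*a),80)) for a in((68,208),(150,227),(262,150))])
C=[t(570,27),t(500,210),t(685,277)]
V=[unproj(TOP,a,8) for a in C];print(np.round(V),np.linalg.norm(V[0]-V[1]),np.linalg.norm(V[1]-V[2]))
print("scene base",[np.round(unproj(SC,s(*a),8)) for a in((330,125),(415,186),(549,150))])
# fence top: side inner face top ends, back inner top ends
F=[t(601,52),t(760,110),t(586,62),t(541,193)]
print("fence tops",[np.round(unproj(TOP,a,88)) for a in F])
print("case top",unproj(TOP,t(203,110),140),unproj(SC,s(197,68),140))
E
```

```text
[[544. 205.  80.]
 [568.  81.  80.]
 [514.  70.  80.]
 [489. 194.  80.]] [np.float64(56.0), np.float64(126.0), np.float64(56.0), np.float64(126.0)]
holder c [528.86312645 137.48366553  80.        ] yaw [np.float64(0.1899253148883866), np.float64(0.19576540624959926)]
scene top corners [array([541., 206.,  80.]), array([488., 190.,  80.]), array([508.,  75.,  80.])]
[[ 605.  -98.    8.]
 [ 494.  -58.    8.]
 [ 455. -169.    8.]] 118.74259505196127 117.60243561472925
scene base [array([597., -91.,   8.]), array([489., -58.,   8.]), array([ 452., -166.,    8.])]
fence tops [array([ 579., -112.,   88.]), array([ 547., -201.,   88.]), array([ 573., -103.,   88.]), array([499., -79.,  88.])]
case top [536.69024615 104.85370064 140.        ] [532.00445992 106.25177908 140.        ]
```

```bash
cat >> h.py <<'E'
def go(x,y,z,yaw):
    from rig import r
    s=r.sense(); T=R.from_euler('xyz',s['tcp_rot']); G=R.from_euler('xyz',[np.pi,0,yaw])
    print('at',s['eef_pos'].round(1),s['tcp_rot'].round(4),'t',s['clock'],'F',s['contact_force'].round(2),'grip',s['grasp_force'],s['opening'])
    print('row',(T.inv().apply(np.array([x,y,z])-s['eef_pos'])/1000).round(4),(T.inv()*G).as_rotvec().round(4))
E
python3 - <<'E'
from h import *
print("decoy",unproj(TOP,(270.4,231.3),110))
go(534.5,104.6,290,1.764)
E
```

```text
decoy [444.48775261  94.21462777 110.        ]
at [ 147.1 -607.   249.6] [-3.1404  0.      0.2378] t 0.1 F [ 0.59 -0.31 -0.71] grip 0.0 1.00195130763028
row [ 0.5441 -0.6004 -0.0396] [-1.0000e-03 -9.0000e-04 -1.5262e+00]
```

```bash
python3 -m crank '[[0.02,-0.02,-0.05,0,0,-0.15,0],[0.10,-0.11,-0.05,0,0,-0.30,0.2],[0.13,-0.15,-0.05,0,0,-0.45,0.3],[0.17,-0.18,-0.05,0,0,-0.6,0.4],[0.20,-0.22,-0.05,0,0,-0.75,0.45]]'; python3 -c "
from h import *
go(534.5,104.6,290,1.764)"
```

```text
clock: 0.6
eef_pos: [255.9, -409.0, 299.4]
tcp_rot: [3.141, -0.0, 0.993]
contact_force: [0.7, -0.8, 0.3]
opening: 0.554
grasp_force: 0.0
at [ 255.9 -409.   299.4] [ 3.1415e+00 -2.0000e-04  9.9330e-01] t 0.6 F [ 0.65 -0.83  0.27] grip 0.0 0.554272005306444
row [ 0.5825 -0.047   0.0095] [ 2.000e-04 -2.000e-04 -7.707e-01]
```

```bash
python3 -m crank '[[0.05,-0.004,0,0,0,-0.15,0.45],[0.10,-0.008,0,0,0,-0.30,0.45],[0.15,-0.012,0,0,0,-0.45,0.45],[0.20,-0.016,0,0,0,-0.6,0.45],[0.25,-0.02,0,0,0,-0.77,0.45]]'; python3 -c "
from h import *
go(534.5,104.6,290,1.764)"
```

```text
clock: 1.1
eef_pos: [376.3, -189.9, 299.5]
tcp_rot: [3.141, 0.0, 1.744]
contact_force: [0.3, -0.0, -1.0]
opening: 0.55
grasp_force: 0.0
at [ 376.3 -189.9  299.5] [3.1413e+00 2.0000e-04 1.7437e+00] t 1.1 F [ 0.31 -0.02 -1.03] grip 0.0 0.5503225859353663
row [0.2629 0.2065 0.0095] [ 0.0003  0.0002 -0.0203]
```

```bash
python3 -m crank '[[0.20,0.158,0,0,0,-0.02,0.45],[0.20,0.158,0,0,0,-0.02,0.45],[0.20,0.158,0,0,0,-0.02,0.45],[0.20,0.158,0,0,0,-0.02,0.45],[0.20,0.158,0,0,0,-0.02,0.45]]' >/dev/null; python3 -m crank '[[0.04,0.03,0.01,0,0,0,0.45],[0.061,0.048,0.01,0,0,0,0.45],[0.061,0.048,0.01,0,0,0,0.45],[0.061,0.048,0.01,0,0,0,0.45]]'; python3 - <<'E'
from h import *
go(534.5,104.6,290,1.764)
from rig import cams
f=cams.grab_frame("wrist");cv2.imwrite("pics/w0.png",f["image"][:,:,::-1]);print({k:np.round(v,4).tolist() for k,v in f.items() if k!="image"})
E
```

```text
clock: 2.0
eef_pos: [531.5, 96.5, 288.9]
tcp_rot: [-3.14, 0.0, 1.759]
contact_force: [-0.2, -0.3, 0.8]
opening: 0.548
grasp_force: 0.0
at [531.5  96.5 288.9] [-3.1401e+00  3.0000e-04  1.7593e+00] t 2.0 F [-0.24 -0.34  0.84] grip 0.0 0.5481567106456079
row [ 0.0074  0.0045 -0.0012] [-0.0015  0.0003 -0.0047]
{'fx': 309.7069, 'fy': 309.7069, 'cx': 317.6212, 'cy': 203.8869, 'position': [517.373, 173.6838, 411.2014], 'orientation': [2.8251, 0.0014, 0.1882]}
```

View pics/w0.png

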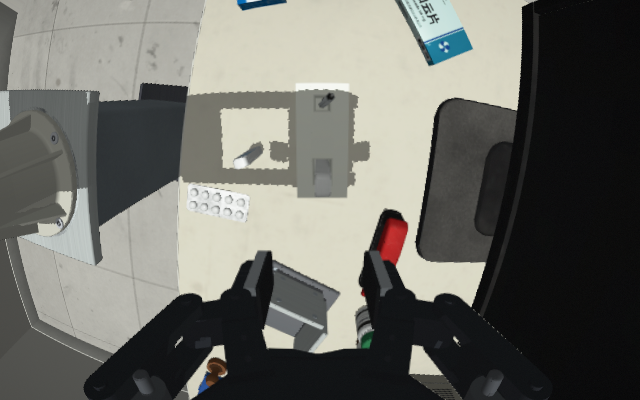

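The wrist view shows the holder from about (296,84) to (348,197), with the case near (322,178) and the pen at (325,102). The corner is at (300,305).

```bash
python3 - <<'E'
import cv2
s=cv2.imread("pics/w0.png")[70:210,230:370]
cv2.imwrite("pics/w0c.png",cv2.resize(s,None,fx=4,fy=4,interpolation=cv2.INTER_CUBIC))
E
```

```text
(no output)
```

View pics/w0c.png

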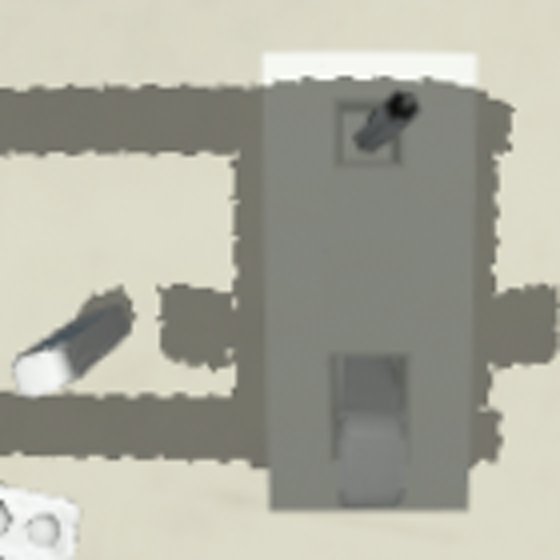

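The crop shows the holder's top corners at (263,53), (476,53), (468,510) and (269,510). The centre of the case's top face is about (374,462).

```bash
cat >> h.py <<'E'
def fish(pos,ori,uv,z,f=309.7069,cx=317.6212,cy=203.8869):
    a=np.array([uv[0]-cx,uv[1]-cy]); n=np.hypot(*a); th=n/f
    d=R.from_euler('xyz',ori).apply([*(a/n*np.sin(th)),np.cos(th)]); return np.array(pos)+d*(z-pos[2])/d[2]
E
python3 - <<'E'
from h import *
P=[517.373,173.6838,411.2014];O=[2.8251,.0014,.1882]
w=lambda u,v:((u+.5)/4-.5+230,(v+.5)/4-.5+70)
W=[fish(P,O,w(*a),80) for a in((263,53),(476,53),(468,510),(269,510))]
print(np.round(W,1),np.mean(W,0)); d=W[0]+W[1]-W[2]-W[3]; print("yaw",np.arctan2(-d[0],d[1]),[np.linalg.norm(W[i]-W[i-1]).round(1) for i in range(4)])
print("case",fish(P,O,w(374,461),140)); print("edges",fish(P,O,w(341,461),140),fish(P,O,w(407,461),140))
E
```

```text
[[489.4 193.7  80. ]
 [544.2 204.3  80. ]
 [567.6  81.   80. ]
 [512.9  70.5  80. ]] [528.52614849 137.35623051  80.        ]
yaw 0.18847289969324488 [np.float64(125.4), np.float64(55.8), np.float64(125.5), np.float64(55.7)]
case [535.12163111 105.07045683 140.        ]
edges [527.79243984 103.67038037 140.        ] [542.45550285 106.47999112 140.        ]
```

```bash
python3 -c "
from h import *
go(535.1,105.1,114,1.759)"; python3 -m crank '[[0.008,0.005,0.0,0,0,0,0.45],[0.008,0.005,0.04,0,0,0,0.45],[0.008,0.005,0.08,0,0,0,0.45],[0.008,0.005,0.1,0,0,0,0.45],[0.008,0.005,0.1,0,0,0,0.45]]'; python3 -c "
from h import *
go(535.1,105.1,114,1.759)"
```

```text
at [531.3  95.8 289.1] [-3.1404e+00  4.0000e-04  1.7582e+00] t 2.05 F [-0.45 -0.07 -0.14] grip 0.0 0.5524658844554265
row [0.0085 0.0057 0.1751] [-0.0012  0.0004 -0.0008]
clock: 2.55
eef_pos: [533.3, 104.1, 186.9]
tcp_rot: [-3.136, -0.0, 1.756]
contact_force: [0.7, 0.9, 1.1]
opening: 0.552
grasp_force: 0.0
at [533.3 104.1 186.9] [-3.1365 -0.      1.7564] t 2.55 F [0.68 0.93 1.15] grip 0.0 0.5522211014736466
row [0.0007 0.0023 0.0729] [-0.0051 -0.     -0.0026]
```

```bash
python3 -m crank '[[0.001,0.002,0.03,0,0,0,0.45],[0.001,0.002,0.055,0,0,0,0.45],[0.001,0.002,0.073,0,0,0,0.45],[0.001,0.002,0.073,0,0,0,0.45],[0.001,0.002,0.073,0,0,0,0.45]]'; python3 -c "
from h import *
go(535.1,105.1,114,1.759)"
```

```text
clock: 3.05
eef_pos: [538.0, 106.3, 117.9]
tcp_rot: [3.14, -0.0, 1.757]
contact_force: [-0.2, 0.7, 0.1]
opening: 0.551
grasp_force: 0.0
at [538.  106.3 117.9] [ 3.1402 -0.      1.7571] t 3.05 F [-0.21  0.73  0.05] grip 0.0 0.5506743611169355
row [-0.0007 -0.0031  0.0039] [ 0.0014 -0.     -0.0019]
```

```bash
for i in 1 2; do python3 -m crank '[[0,0,0,0,0,0,0.45],[0,0,0,0,0,0,0.45]]' | sed -n 2,3p; done; python3 -c "
from h import *
go(535.1,105.1,114,1.759)"
```

```text
eef_pos: [538.0, 106.5, 118.0]
tcp_rot: [3.139, -0.0, 1.758]
eef_pos: [537.4, 106.5, 117.0]
tcp_rot: [3.141, -0.0, 1.758]
at [537.4 106.5 117. ] [ 3.1408 -0.      1.7578] t 3.45 F [ 0.34 -0.18  0.39] grip 0.0 0.5507303185359559
row [-0.0009 -0.0025  0.003 ] [ 0.0008 -0.     -0.0012]
```

```bash
python3 -m crank '[[-0.001,-0.0025,0.003,0,0,0,0.45],[-0.001,-0.0025,0.003,0,0,0,0.45],[-0.001,-0.0025,0.003,0,0,0,1],[-0.001,-0.0025,0.003,0,0,0,1],[-0.001,-0.0025,0.003,0,0,0,1]]' 40;  python3 -m crank '[[0,0,0,0,0,0,1],[0,0,0,0,0,0,1]]'
```

```text
clock: 3.95
eef_pos: [535.0, 105.0, 113.5]
tcp_rot: [3.141, -0.0, 1.758]
contact_force: [0.3, -0.6, -0.3]
opening: 0.168
grasp_force: 41.0
clock: 4.15
eef_pos: [534.9, 105.0, 113.5]
tcp_rot: [3.141, -0.0, 1.758]
contact_force: [-0.3, 0.2, -0.3]
opening: 0.175
grasp_force: 41.1
```

```bash
python3 -m crank '[[0,0,-0.02,0,0,0,1],[0,0,-0.04,0,0,0,1],[0,0,-0.07,0,0,0,1],[0,0,-0.1,0,0,0,1],[0,0,-0.12,0,0,0,1]]';  python3 -m crank '[[0,0,0,0,0,0,1],[0,0,0,0,0,0,1]]'; python3 - <<'E'
from h import *
yaw=-0.342; c=[529,-132.5,yaw]
print(pose(c,[[32.5-25,28-25,0]]))
x,y,_=pose(c,[[32.5-25,28-25,0]])[0]
go(x,y,235,np.pi/2+yaw)
from rig import cams
f=cams.grab_frame("wrist");cv2.imwrite("pics/w1.png",f["image"][:,:,::-1]);print({k:np.round(v,4).tolist() for k,v in f.items() if k!="image"})
E
```

```text
clock: 4.65
eef_pos: [535.3, 105.1, 235.5]
tcp_rot: [3.14, -0.0, 1.758]
contact_force: [0.4, -0.6, 0.7]
opening: 0.17
grasp_force: 41.1
clock: 4.85
eef_pos: [534.7, 105.0, 233.3]
tcp_rot: [3.141, -0.0, 1.758]
contact_force: [-0.0, -0.1, -0.5]
opening: 0.165
grasp_force: 41.1
[[ 537.07175935 -132.18903208    0.        ]]
at [534.7 105.  233.3] [ 3.1412 -0.      1.7578] t 4.85 F [-0.04 -0.07 -0.5 ] grip 41.08793556690216 0.16451959115742712
row [-0.2334 -0.0418 -0.0017] [ 4.00e-04 -1.00e-04  5.29e-01]
{'fx': 309.7069, 'fy': 309.7069, 'cx': 317.6212, 'cy': 203.8869, 'position': [520.5045, 182.0919, 355.7073], 'orientation': [2.8254, -0.0005, 0.1867]}
```

View pics/w1.png

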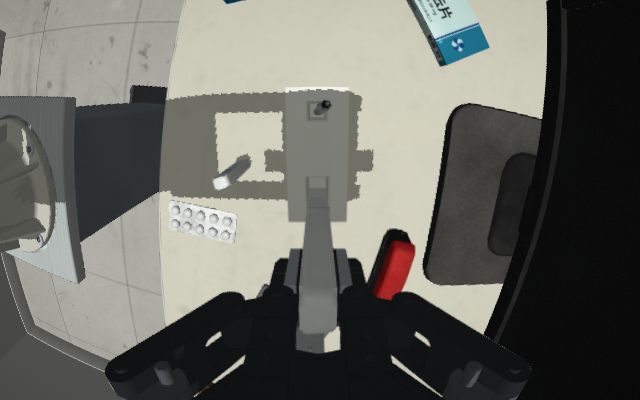

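The wrist view shows the case in the jaws, from (318,200) to (318,320), clear of the slot at (318,188). The pen is still in place at (322,105). Next I'll move over the corner, 25 mm off both fences.

```bash
python3 -m crank '[[-0.03,-0.006,0,0,0,0.07,1],[-0.075,-0.014,0,0,0,0.18,1],[-0.12,-0.022,0,0,0,0.29,1],[-0.165,-0.03,0,0,0,0.4,1],[-0.21,-0.038,0,0,0,0.5,1]]' >/dev/null;  python3 -m crank '[[-0.01,0,0,0,0,0,1],[-0.01,0,0,0,0,0,1],[-0.01,0,0,0,0,0,1]]'; python3 - <<'E'
from h import *
yaw=-0.342; c=[529,-132.5,yaw]
x,y,_=pose(c,[[32.5-25,28-25,0]])[0]
go(x,y,235,np.pi/2+yaw)
from rig import cams
for n in("wrist","top"):
    f=cams.grab_frame(n);im=f["image"][:,:,::-1]
    cv2.imwrite("pics/%s2.png"%n,im);print({k:np.round(v,4).tolist() for k,v in f.items() if k!="image"})
E
```

```text
clock: 5.7
eef_pos: [532.9, -117.1, 232.5]
tcp_rot: [-3.14, -0.0, 1.258]
contact_force: [-0.0, -0.2, -0.2]
opening: 0.172
grasp_force: 41.0
at [ 532.9 -117.1  232.5] [-3.1397e+00 -4.0000e-04  1.2584e+00] t 5.7 F [-0.01 -0.16 -0.18] grip 41.00157380104065 0.17192258767560392
row [-0.0131  0.0086 -0.0025] [-0.0018 -0.0003  0.0296]
{'fx': 309.7069, 'fy': 309.7069, 'cx': 317.6212, 'cy': 203.8869, 'position': [558.2377, -42.5338, 354.9211], 'orientation': [2.8259, 0.0015, -0.3127]}
{'fx': 362.7117, 'fy': 362.7117, 'cx': 316.9397, 'cy': 201.3337, 'position': [423.1465, -33.0107, 1202.5525], 'orientation': [-3.0378, -0.0116, -1.5553]}
```

View pics/wrist2.png

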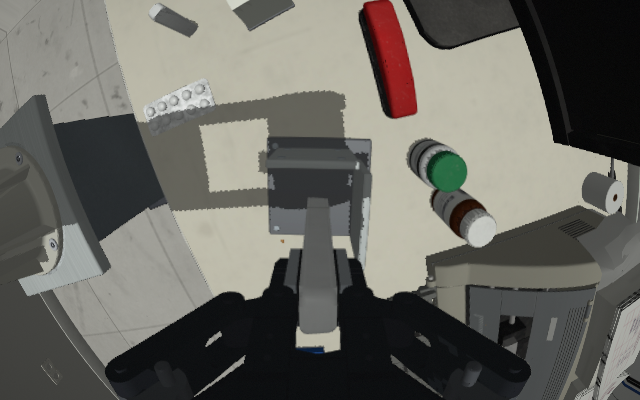

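The wrist view shows the corner plate with corners at (268,137), (371,139) and (269,235). The side fence is at row 160, the back fence at column 362, and the case hangs in front of the inside corner.

```bash
python3 - <<'E'
from h import *
P=[558.2377,-42.5338,354.9211];O=[2.8259,.0015,-.3127]
W=[fish(P,O,a,8) for a in((268.5,137),(371.5,139.5),(269,235))]
print(np.round(W,1),[np.linalg.norm(W[0]-W[i]).round(1) for i in(1,2)])
d=W[1]-W[0];e=W[0]-W[2];print(np.arctan2(d[1],d[0]),np.arctan2(-e[0],e[1]),"c",(W[1]+W[2])/2)
for a in((266,150),(266,166),(357,150),(357,167),(351,167),(372,167),(357,264)): print(a,fish(P,O,a,88).round(1))
E
python3 - <<'E'
import cv2
s=cv2.imread("pics/wrist2.png")[125:275,250:400]
cv2.imwrite("pics/wrist2c.png",cv2.resize(s,None,fx=4,fy=4,interpolation=cv2.INTER_CUBIC))
E
```

```text
[[ 494.6  -57.8    8. ]
 [ 604.3  -96.1    8. ]
 [ 453.4 -170.2    8. ]] [np.float64(116.2), np.float64(119.7)]
-0.336018895779098 -0.3515334535828761 c [ 528.85212963 -133.14114183    8.        ]
(266, 150) [503.3 -64.3  88. ]
(266, 166) [498.4 -77.8  88. ]
(357, 150) [578.8 -88.9  88. ]
(357, 167) [ 574.6 -103.5   88. ]
(351, 167) [ 569.5 -101.9   88. ]
(372, 167) [ 587.4 -107.5   88. ]
(357, 264) [ 548.8 -196.7   88. ]
```

View pics/wrist2c.png

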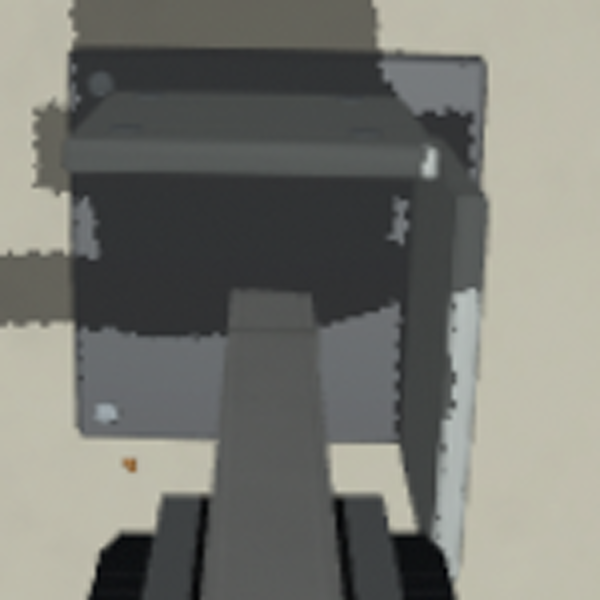

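The crop shows the side fence's inner top edge from (64,172) to (420,177). The back fence's inner top edge runs from (456,195) to about (437,540).

```bash
python3 - <<'E'
from h import *
P=[558.2377,-42.5338,354.9211];O=[2.8259,.0015,-.3127]
w=lambda u,v:((u+.5)/4-.5+250,(v+.5)/4-.5+125)
a,b,c,d=[fish(P,O,w(*q),88) for q in((64,172),(420,177),(456,195),(436,540))]
print(a.round(1),b.round(1),c.round(1),d.round(1)); print("yaws",np.arctan2(*(b-a)[1::-1]),np.arctan2((c-d)[1],(c-d)[0])-np.pi/2)
yaw=-.342; rot=lambda p:(R.from_euler('z',-yaw).apply(p-np.array([528.9,-133,0]))).round(1)
print([rot(q) for q in(a,b,c,d)])
x,y,_=pose([528.9,-133,yaw],[[32.5-20,28-20,0]])[0]
go(x,y,235,np.pi/2+yaw)
E
```

```text
[497.6 -79.1  88. ] [ 572.1 -104.5   88. ] [ 578.6 -110.8   88. ] [ 551.6 -192.4   88. ]
yaws -0.32866343198666714 -0.3198826705280122
[array([-47.6,  40.3,  88. ]), array([31.1, 41.4, 88. ]), array([39.4, 37.6, 88. ]), array([ 41.3, -48.4,  88. ])]
at [ 533.4 -116.5  233. ] [-3.1406e+00 -3.0000e-04  1.2598e+00] t 5.8 F [ 0.09  0.32 -0.04] grip 41.00141108036041 0.1690375782875422
row [-0.0094  0.0135 -0.002 ] [-0.0009 -0.0003  0.031 ]
```

```bash
python3 -c "
from h import *
x,y,_=pose([529,-132.8,-.335],[[32.5-14,28-14,0]])[0]
print(x,y);go(x,y,116,np.pi/2-.335)"
```

```text
551.0743591064385 -125.66048530781022
at [ 533.4 -116.5  233. ] [-3.1406e+00 -3.0000e-04  1.2598e+00] t 5.8 F [ 0.09  0.32 -0.04] grip 41.00141108036041 0.1690375782875422
row [-0.0033  0.0198  0.117 ] [-0.0009 -0.0003  0.024 ]
```

```bash
python3 -m crank '[[-0.003,0.02,0,0,0,0.024,1],[-0.003,0.02,0,0,0,0.024,1],[-0.003,0.02,0.03,0,0,0.024,1],[-0.003,0.02,0.06,0,0,0.024,1],[-0.003,0.02,0.09,0,0,0.024,1]]';  python3 -m crank '[[0,0,0.01,0,0,0,1],[0,0,0.016,0,0,0,1],[0,0,0.02,0,0,0,1],[0,0,0.02,0,0,0,1]]'; python3 -c "
from h import *
x,y,_=pose([529,-132.8,-.335],[[32.5-14,28-14,0]])[0]
go(x,y,114,np.pi/2-.335)"
```

```text
clock: 6.3
eef_pos: [551.3, -125.6, 142.7]
tcp_rot: [3.141, -0.0, 1.236]
contact_force: [-0.2, -0.3, -0.2]
opening: 0.168
grasp_force: 41.0
clock: 6.7
eef_pos: [552.0, -126.8, 124.1]
tcp_rot: [3.141, -0.0, 1.234]
contact_force: [1.5, -0.5, 0.3]
opening: 0.171
grasp_force: 41.0
at [ 552.  -126.8  124.1] [ 3.1407e+00 -1.0000e-04  1.2342e+00] t 6.7 F [ 1.49 -0.53  0.29] grip 41.014201641082764 0.1706807514704936
row [ 0.0008 -0.0013  0.0101] [ 0.0009 -0.0001 -0.0016]
```

```bash
python3 -m crank '[[0.001,-0.001,0.004,0,0,0,1],[0.001,-0.001,0.007,0,0,0,1],[0.001,-0.001,0.007,0,0,0,1],[0.001,-0.001,0.007,0,0,0,1]]'; for i in 1 2 3 ; do python3 -m crank '[[0,0,0.001,0,0,0,1],[0,0,0.001,0,0,0,1]]'|sed -n 2,4p; done
```

```text
clock: 7.1
eef_pos: [551.0, -125.7, 116.6]
tcp_rot: [3.141, -0.0, 1.234]
contact_force: [0.7, -0.7, 0.1]
opening: 0.173
grasp_force: 41.0
eef_pos: [551.0, -125.7, 115.5]
tcp_rot: [3.142, -0.0, 1.234]
contact_force: [-0.5, -0.3, 0.3]
eef_pos: [550.9, -125.7, 114.4]
tcp_rot: [-3.141, 0.0, 1.234]
contact_force: [0.2, -0.2, -0.9]
eef_pos: [551.1, -125.7, 113.5]
tcp_rot: [3.141, -0.0, 1.234]
contact_force: [0.2, -0.0, 0.1]
```

```bash
for i in 1 2 ; do python3 -m crank '[[0,0,0.0005,0,0,0,1],[0,0,0.0005,0,0,0,1]]'|sed -n 2,4p; done; python3 -m crank '[[0.004,0,0,0,0,0,1],[0.008,0,0,0,0,0,1],[0.010,0,0,0,0,0,1],[0.010,0,0,0,0,0,1]]'
```

```text
eef_pos: [551.2, -125.7, 113.5]
tcp_rot: [3.141, -0.0, 1.234]
contact_force: [-1.6, 0.3, 6.1]
eef_pos: [551.2, -125.7, 113.4]
tcp_rot: [3.141, -0.0, 1.234]
contact_force: [-2.0, 0.4, 11.0]
clock: 8.5
eef_pos: [554.6, -116.7, 113.3]
tcp_rot: [3.141, 0.001, 1.234]
contact_force: [-4.0, -1.5, 9.2]
opening: 0.17
grasp_force: 42.3
```

```bash
python3 -m crank '[[0,0,-0.0009,0,0,0,1],[0,0,-0.0009,0,0,0,1]]'|sed -n 2,4p; for i in 1 2 3 4; do python3 -m crank '[[0.001,0,0,0,0,0,1],[0.001,0,0,0,0,0,1]]'|sed -n 2,4p; done
```

```text
eef_pos: [554.4, -116.3, 113.5]
tcp_rot: [3.141, -0.0, 1.234]
contact_force: [0.5, -0.2, 3.1]
eef_pos: [554.7, -115.4, 113.5]
tcp_rot: [3.141, 0.0, 1.234]
contact_force: [-0.9, -1.2, 3.1]
eef_pos: [555.1, -114.4, 113.5]
tcp_rot: [3.141, 0.0, 1.234]
contact_force: [-0.8, -2.1, 3.5]
eef_pos: [555.4, -113.3, 113.5]
tcp_rot: [3.141, -0.0, 1.234]
contact_force: [-0.9, -2.5, 4.0]
eef_pos: [555.7, -112.4, 113.4]
tcp_rot: [3.142, -0.0, 1.234]
contact_force: [-0.8, -1.3, 5.3]
```

```bash
python3 -m crank '[[-0.001,0.002,-0.0005,0,0,0,1],[-0.001,0.006,-0.0005,0,0,0,1],[-0.001,0.01,-0.0005,0,0,0,1],[-0.001,0.011,-0.0005,0,0,0,1],[-0.001,0.011,-0.0005,0,0,0,1]]'|sed -n 2,4p; for i in 1 2 3; do python3 -m crank '[[0,0.001,0,0,0,0,1],[0,0.001,0,0,0,0,1]]'|sed -n 2,4p; done
```

```text
eef_pos: [565.8, -117.1, 113.6]
tcp_rot: [-3.141, -0.0, 1.234]
contact_force: [-0.3, -0.1, -0.1]
eef_pos: [566.6, -117.4, 113.8]
tcp_rot: [-3.142, -0.0, 1.234]
contact_force: [-1.2, -0.5, -0.5]
eef_pos: [567.5, -117.7, 113.9]
tcp_rot: [-3.141, 0.0, 1.234]
contact_force: [-0.3, 0.1, -0.7]
eef_pos: [567.6, -117.8, 113.7]
tcp_rot: [-3.14, 0.0, 1.234]
contact_force: [-3.7, 2.5, 2.7]
```

```bash
for i in 1 2 3 4 5; do python3 -m crank '[[0.0007,0,0,0,0,0,1],[0.0007,0,0,0,0,0,1]]'|sed -n 2,4p; done
```

```text
eef_pos: [567.7, -117.4, 113.5]
tcp_rot: [-3.14, 0.001, 1.234]
contact_force: [-5.7, -0.3, 0.2]
eef_pos: [567.9, -116.9, 113.5]
tcp_rot: [-3.14, 0.001, 1.234]
contact_force: [-4.7, -1.0, 1.3]
eef_pos: [568.1, -116.2, 113.5]
tcp_rot: [-3.14, 0.001, 1.234]
contact_force: [-6.5, -1.3, 1.5]
eef_pos: [568.3, -115.6, 113.5]
tcp_rot: [-3.14, 0.001, 1.234]
contact_force: [-5.9, -0.7, 1.9]
eef_pos: [568.6, -114.9, 113.5]
tcp_rot: [-3.14, 0.001, 1.234]
contact_force: [-4.8, -0.7, 1.4]
```

```bash
for i in 1 2 3; do python3 -m crank '[[0.0006,0,0,0,0,0,1],[0.0006,0,0,0,0,0,1]]'|sed -n 2,4p; done
```

```text
eef_pos: [568.8, -114.4, 113.5]
tcp_rot: [-3.14, 0.001, 1.234]
contact_force: [-5.6, -0.8, 1.4]
eef_pos: [569.0, -113.8, 113.5]
tcp_rot: [-3.14, 0.001, 1.234]
contact_force: [-5.4, -1.3, 0.6]
eef_pos: [569.0, -113.6, 113.5]
tcp_rot: [-3.14, 0.002, 1.234]
contact_force: [-6.5, -4.7, 1.4]
```

```bash
python3 - <<'E'
from rig import cams
import cv2,numpy as np
a=cv2.imread("pics/wrist2.png"); b=cams.grab_frame("wrist")["image"][:,:,::-1].copy(); cv2.imwrite("pics/w3.png",b)
s=cams.grab_frame("scene")["image"][:,:,::-1].copy(); cv2.imwrite("pics/s3.png",s)
k=lambda i,x,y,w,h,f:cv2.resize(i[y:y+h,x:x+w],None,fx=f,fy=f,interpolation=cv2.INTER_CUBIC)
L=np.hstack([k(a,260,180,120,160,2.5),k(b,260,180,120,160,2.5)])  #600x400
S=k(s,295,165,50,67,4);S=cv2.resize(S,(200,268)); pad=np.zeros((400,200,3),np.uint8);pad[:268]=S
cv2.imwrite("pics/cmp.png",np.hstack([L,pad]))
# template shift of case top end between the two wrist pictures
ga,gb=[cv2.cvtColor(i,cv2.COLOR_BGR2GRAY) for i in(a,b)]
for row in(250,280,300,330): print(row,ga[row,295:345:3],gb[row,295:345:3])
E
```

```text
250 [65 65 16 89 89 89 90 89 90 89 90 91 88 13 64 66 66] [68 68 18 91 92 92 92 92 93 92 92 93 87 14 68 68 69]
280 [65 20 88 92 90 90 90 90 90 89 89 90 90 86 20 65 65] [68 26 91 95 93 92 92 92 92 92 92 92 94 89 22 68 68]
300 [ 16  19 100 108 114 113 112 112 111 111 109 108 106 101  36  16  16] [ 22  38 106 115 118 118 118 117 117 117 117 115 113 106  49  17  17]
330 [ 15 185  93 103 105 105 104 104 104 103 103 102  98 168 184  45  17] [ 16 193  96 107 110 110 109 109 109 108 107 107 103 171 181  45  15]
```

View pics/cmp.png

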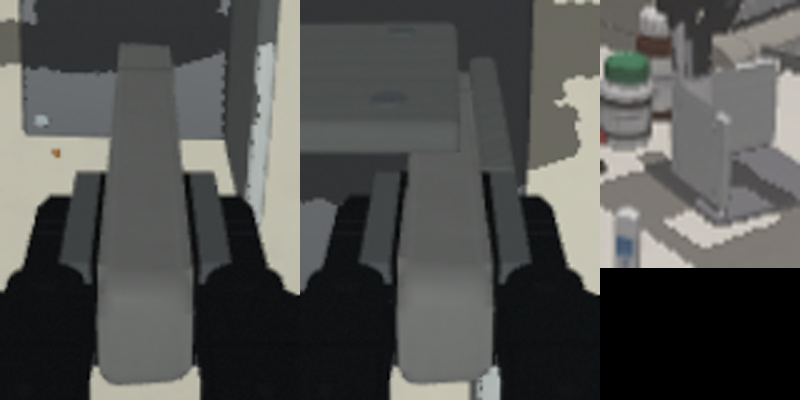

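The last picture puts the held case before and after side by side. The top face sits at the same place in both (crop rows 290–382), and the near edge of the side fence meets the case at row 152. I'll check numerically for any pivot in the jaws.

```bash
python3 - <<'E'
import cv2,numpy as np
ga,gb=[cv2.imread(f"pics/{n}.png",0).astype(np.float32) for n in("wrist2","w3")]
for sl in(np.s_[284:300,304:334],np.s_[322:340,304:328]):
    A,B=ga[sl],gb[sl]; print(A.mean(1).round(0),B.mean(1).round(0))
E
python3 -m crank '[[0.0002,0.0,0,0,0,0,1],[0.0002,0.0,0,0,0,0,1],[0.0002,0,0,0,0,0,1]]'
```

```text
[ 90.  90.  90.  90.  92.  94.  96.  97.  98. 100. 101. 103. 105. 106.
 108. 110.] [ 92.  94.  96.  98. 100. 102. 103. 105. 106. 109. 110. 112. 113. 114.
 115. 116.]
[107. 106. 106. 106. 106. 106. 106. 105. 104. 102. 102. 135. 173. 184.
 184. 183. 183. 183.] [113. 113. 112. 112. 112. 112. 111. 110. 108. 106. 111. 158. 186. 191.
 191. 191. 191. 191.]
clock: 12.6
eef_pos: [569.0, -113.6, 113.5]
tcp_rot: [-3.14, 0.002, 1.234]
contact_force: [-6.5, -4.5, 1.1]
opening: 0.173
grasp_force: 41.2
```

```bash
python3 -c "
from rig import r;print(r.sense()['wrist_torque'].round(3))"; for i in 1 2 3; do python3 -m crank '[[0,0,0,0,0.006,0,1],[0,0,0,0,0.006,0,1]]'|sed -n 2,4p;python3 -c "
from rig import r;print(r.sense()['wrist_torque'].round(3))"; done
```

```text
[-0.811  1.203  0.003]
eef_pos: [569.0, -113.7, 113.5]
tcp_rot: [-3.14, -0.004, 1.234]
contact_force: [-6.8, -3.9, 1.8]
[-0.865  1.184  0.013]
eef_pos: [568.9, -113.8, 113.5]
tcp_rot: [-3.14, -0.01, 1.234]
contact_force: [-5.7, -5.4, 0.0]
[-1.024  1.257 -0.038]
eef_pos: [568.9, -114.0, 113.4]
tcp_rot: [-3.14, -0.016, 1.234]
contact_force: [-7.1, -5.7, 1.2]
[-1.186  1.256  0.058]
```

```bash
python3 - <<'E'
from rig import cams,r
import cv2,numpy as np
cv2.imwrite("pics/w4.png",cams.grab_frame("wrist")["image"][:,:,::-1])
for n in("w1","wrist2","w3","w4"):
    g=cv2.imread(f"pics/{n}.png",0).astype(float)
    p=g[326:342,302:328]; lo=p[:3].mean(0);hi=p[-3:].mean(0)
    e=326+((hi-p)/(hi-lo)).clip(0,1).sum(0)
    # widths of case sides at row 270 and 320
    t=g[270:300,308:332].mean(1); t=(t-t.min())/(t.max()-t.min())
    print(n,"far edge",np.median(e).round(2),"near edge half level",270+np.interp(.5,t,range(30)))
print(r.sense()['contact_force'],r.sense()['wrist_torque'])
E
```

```text
w1 far edge 333.34 near edge half level 292.6111111111111
wrist2 far edge 333.72 near edge half level 292.6857142857143
w3 far edge 333.41 near edge half level 290.3
w4 far edge 333.38 near edge half level 290.19642857142856
[-6.18534861 -6.2715264   0.34244811] [-1.12500008  1.21473363  0.03995538]
```

```bash
python3 -m crank '[[0,0.0003,0,0,-0.009,0,1],[0,0.0003,0,0,-0.009,0,1],[0,0.0003,0,0,-0.009,0,1]]'|sed -n 2,4p; for i in 1 2 3; do python3 -m crank '[[0,0,0,0,0,0,1],[0,0,0,0,0,0,1],[0,0,0,0,0,0,1]]'|sed -n 2,6p; done
```

```text
eef_pos: [569.0, -113.8, 113.5]
tcp_rot: [-3.139, -0.007, 1.234]
contact_force: [-8.4, -4.1, 2.5]
eef_pos: [569.0, -113.8, 113.4]
tcp_rot: [-3.139, -0.007, 1.234]
contact_force: [-7.7, -5.3, 2.6]
opening: 0.173
grasp_force: 41.4
eef_pos: [569.0, -113.8, 113.5]
tcp_rot: [-3.139, -0.007, 1.234]
contact_force: [-7.5, -3.9, 2.0]
opening: 0.168
grasp_force: 41.4
eef_pos: [569.0, -113.8, 113.4]
tcp_rot: [-3.139, -0.007, 1.234]
contact_force: [-8.4, -6.4, 2.2]
opening: 0.173
grasp_force: 41.4
```

```bash
python3 -c "
from rig import sign_off;print(sign_off())"
```

```text
the job is handed in; nothing more can be done
None
```

The job is handed in with the case standing on the base of the labelling corner, still gripped at about 41 N and pressed on the back fence at about 6 N and the side fence at about 7 N. The lean toward the side fence was judged from the wrist pictures at about 0.02 rad or less. The pen was in its slot when last seen, after the lift, and I never checked the bystanders afterwards; the sign-off gave no verdict.

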